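# Park the ink jar in the one-way jar rack

### The arm

A 6-joint arm with a two-finger parallel gripper is mounted at the origin on a cart in front of the work surface, level with it; the furniture and walls round the work are solid. World frame = base frame: x ahead of the robot, y to its left, z up, the work surface at z = 0. Lengths are in m, angles in rad, forces in N, time in s.
With the tool pointing down it reaches from about 0.35 to 1 m from the base axis. Payload 7.1 kg.
Tool frame: the origin (TCP) lies midway between the tips of the shut fingers; the grasp point (between the pads) lies arm.grasp_offset behind it (arm.grasp_offset is the distance from the TCP to the grasp point, in m); z points along the fingers, y is the direction in which the jaws open and shut (so a half turn about z gives the same grasp; the last joint's range is limited). The gripper opens to 85 mm and grips with 20 to 120 N. Pads are 22 mm wide; open, the fingers measure 114 mm over their backs; the gripper's body (76 mm by 85 mm) begins 54 mm behind the grasp point. The pads swing forward as they close: fully open they stand 13 mm farther back than shut.
Start: joints at [-1.303, 0.423, 1.63, -0, 1.089, -0.019], TCP at [0.177, -0.599, 0.231] pointing down, gripper open.
Joint ranges: [-3, 3], [-0.9, 2.11], [0.09, 2.58], [-1.31, 4.45], [0.11, 2.69], [-2.54, 2.54]. Speed limits (rad/s): [2.39, 2.39, 3.01, 3.14, 3.14, 3.14].

### API

Orientations are given as a unit quaternion [w, x, y, z].
In Python, from workcell import arm, eoat, grab_frame, ticket, monitor gives the robot as it stands. Calls block until the motion is done:
- arm.goto(position, orientation): joint-space move of the TCP to a pose.
- arm.move_l(position, orientation=None, v=0.15): straight line of the TCP; orientation=None keeps the orientation; v is the mean speed in m/s.
- arm.movej(angles): joint-space move.
- eoat.gripper_to(opening): finger opening in m; the grip force is fixed at half the most; returns when the fingers have stopped.
- arm.hold(seconds).
- arm.solve_ik(position, orientation): joint angles nearest the present ones, or None.
- grab_frame(name): name is "scene" or "top" or "wrist"; returns a dict with "frame" (420x560x3 uint8, red, green, blue), "intrinsics" (3x3 intrinsics, pixels), "xyz" and "attitude" of the camera in the world. Camera axes: x right, y up, looking along -z (the intrinsics and any distortion apply to the point x, -y, -z); pixel columns grow to the right and rows downward; lengths in m; the calibration is good to about 2 mm. The wrist camera is an equidistant fisheye: a pixel r from the principal point sees the ray r / f radians off the axis. A picture is of the moment at which its call begins. There is no depth.
A pose or a line that the arm cannot do raises arm.Unreachable and nothing moves.
- ticket.close_job(): hands the job in, once; it reports no verdict.
Readings, each from a call of its own:
- monitor.current_time(): time.
- monitor.current_joint_positions(): joint angles.
- monitor.current_joint_vel(): joint speeds.
- monitor.current_effort(): joint torques, N m.
- monitor.current_ee_pos(): TCP position.
- monitor.current_orientation(): TCP orientation.
- monitor.current_ft_force(): force on the tool from outside, world axes, zero at the start.
- monitor.current_wrist_torque(): the same for the moment, N m.
- monitor.current_opening(): finger opening in m.
Only numpy, scipy, OpenCV 4.12 (cv2) and the standard library are available. Lean on these libraries where they do the work, as an engineer would, in place of code of your own. Each camera call takes 0.05 s, during which the arm holds its last target.

### The job

Stand the short, straight-sided ink jar on the open front sill of the wooden jar rack, slide it in along the floor through the pair of sprung gate leaves, and press it firmly but gently home against the rubber buffer at the back of the lane. Leave it standing inside with both leaves sprung shut behind it, and leave the other jars and the small toy globe where they are.

Things in the scene. Friction and masses are not known exactly. Their poses are not given: they have to be found in the camera images.
- ink_jar: Ink jar to be parked: glass, straight-sided, black screw lid, 47 mm across, 44 mm tall, about 0.1 kg. Origin at the centre of its underside, z up.
- rack: One-way jar rack of plywood, fixed. Origin: middle of the gate line, at table height; x points into the lane, y left, z up. Floor plate 12 mm thick, 96 mm wide, x -83 to 157 mm. Two round gate posts (11 mm thick, 42 mm high above the floor) at x 0, y +-38 mm. Lane behind: 66 mm wide, side walls 22 mm high, open above to x 74 mm, then roofed to x 156 mm, 50 mm clear, roof top 70 mm above the table.
- sill (a point): Middle of the rack's front sill, on its floor: rack x -45 mm, y 0, 12 mm above the table. The sill (rack x -83 to 0) has no walls.
- lane (a point): Point on the lane's floor at rack x 74 mm, where the roof begins. Beyond it stands a stop with a sprung rubber buffer (24 mm disc, 21 mm above the floor, 3.5 N/mm, 8 mm give). The stop's setting differs each time and is not measured: the jar meets the buffer with its centre anywhere from rack x 64 to 91 mm. Feel for it: press with at least 5 N for 0.2 s, never with more than 20 N on the jar.
- gate_left (a joint): Left (rack +y) gate leaf: aluminium, 3 mm thick, 31 mm tall, from 2 mm above the floor, hinged at rack x 0, y 33 mm, 31 mm long. 0 = shut, grows as it swings inward (rack +x), to 1.5 rad. A spring shuts it: 0.7 N at its free edge when shut, 2 N when open; pushing the jar through takes about 2 to 6 N. The leaves clear the jar once its centre is past rack x 58 mm.
- gate_right (a joint): Right (rack -y) gate leaf, the mirror image: hinged at y = -33 mm, 0 = shut, grows inward to 1.5 rad.
- ink_pot: Bystander: round-bellied glass pot with a yellow lid, 52 mm across, 40 mm tall. Origin at the centre of its underside.
- pigment_jar: Bystander: tall glass jar with a black lid, 59 mm across, 95 mm tall. Origin at the centre of its underside.
- toy_globe: Bystander: thumb-size globe on a foot, 36 mm across, 50 mm tall. Origin at the centre of its underside.
Not all that is in view belongs to the job. Leave any pink look-alike of the ink_jar alone.

How it is judged:
By the outcome, as a careful person would: the job done as asked, in the order asked, and still so for the second after the job is handed in, with the robot touching nothing.
It also fails if it takes over 70 s, if anything falls off the work surface, if the arm or the gripper's body presses on something with over 40 N, if the wrist force passes 120 N, or if a joint passes its speed limit or range.

## Working session

There is one attempt and no reset: what is moved stays moved. The work goes in short steps, each a Python script; the robot and the scene stay as the last script left them, time stands still between calls to the robot, and variables do not carry over. Pictures are saved under pics/ and viewed, and the job is handed in when it is done.

```bash
ls; mkdir -p pics
python3 - <<'E'
from workcell import arm, eoat, grab_frame, ticket, monitor
import cv2
for n in ["scene","top","wrist"]:
    f=grab_frame(n); cv2.imwrite(f"pics/a_{n}.png",f["frame"][:,:,::-1])
    print(n,f["intrinsics"],f["xyz"],f["attitude"],[k for k in f])
print(monitor.current_time(),monitor.current_ee_pos(),monitor.current_orientation(),arm.grasp_offset,monitor.current_ft_force())
E
```

```text
pics
scene [[502.87658817   0.         278.22223476]
 [  0.         502.87658817 202.72457939]
 [  0.           0.           1.        ]] [-0.16012994  0.53328317  0.5376017 ] [-0.34941719 -0.20759234  0.45736058  0.79097051] ['frame', 'intrinsics', 'xyz', 'attitude']
top [[424.82111566   0.         277.05220675]
 [  0.         424.82111566 208.12131538]
 [  0.           0.           1.        ]] [ 0.43843676 -0.03735664  1.02889076] [ 0.71573565  0.00552406 -0.01857534 -0.69810237] ['frame', 'intrinsics', 'xyz', 'attitude']
wrist [[325.1922621    0.         281.11920587]
 [  0.         325.1922621  211.13124751]
 [  0.           0.           1.        ]] [ 0.2503049  -0.57736032  0.37420296] [ 0.79155606 -0.12185607  0.09231159 -0.59166601] ['frame', 'intrinsics', 'xyz', 'attitude']
0.15 [ 0.17672041 -0.59905983  0.23073702] [-5.81069683e-04  9.89734105e-01  1.42919758e-01 -7.90302303e-05] 0.0187 [ 0.1280809  -0.45868532  0.55974917]
```

View pics/a_scene.png

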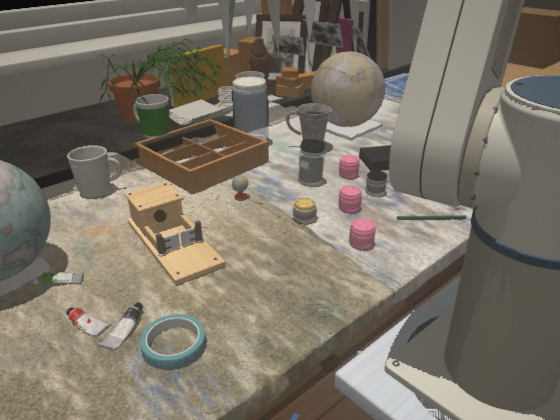

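View pics/a_top.png

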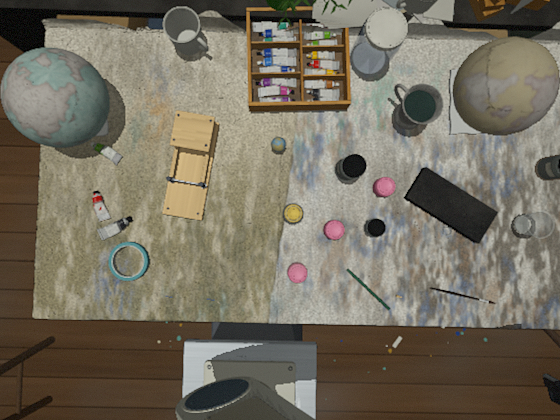

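View pics/a_wrist.png

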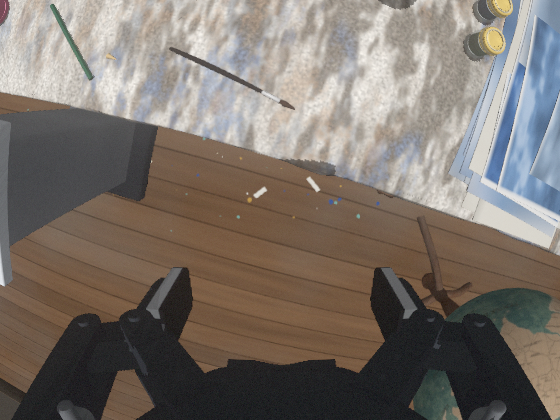

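Black-lid candidates in the top view are the small jar at (376,228), the tall pigment jar at (350,168) and something dark at the right edge, (550,168). The pink look-alikes are at (385,186), (334,230) and (297,272). The small straight jar at top (376,228) / scene (376,183) fits the description. I'll check it in a crop and measure it.

```bash
cat > h.py <<'E'
import numpy as np, cv2
from scipy.spatial.transform import Rotation as R
from workcell import arm, eoat, grab_frame, ticket, monitor
def Rc(f):
    w,x,y,z=f["attitude"]; return R.from_quat([x,y,z,w]).as_matrix()
def ray(f,u,v,fish=False):
    K=f["intrinsics"]; a=np.array([(u-K[0,2])/K[0,0],(v-K[1,2])/K[1,1]])
    if fish:
        r=np.hypot(*a); s=np.sin(r)/max(r,1e-9); d=np.array([a[0]*s,-a[1]*s,-np.cos(r)])
    else: d=np.array([a[0],-a[1],-1.])
    return np.array(f["xyz"]),Rc(f)@(d/np.linalg.norm(d))
def onz(f,u,v,z,fish=False):
    o,d=ray(f,u,v,fish); return o+d*(z-o[2])/d[2]
def tri(r1,r2):
    (o1,d1),(o2,d2)=r1,r2
    A=np.stack([d1,-d2],1); s=np.linalg.lstsq(A,o2-o1,rcond=None)[0]
    p,q=o1+d1*s[0],o2+d2*s[1]; return (p+q)/2,np.linalg.norm(p-q)
def proj(f,p,fish=False):
    c=Rc(f).T@(np.array(p)-f["xyz"]); x=np.array([c[0],-c[1],-c[2]]);K=f["intrinsics"]
    if fish:
        r=np.hypot(x[0],x[1]); t=np.arctan2(r,x[2]); x=np.array([x[0]/r*t,x[1]/r*t,1])
    else: x=x/x[2]
    return (K@x)[:2]
E
python3 - <<'E'
from h import *
T=grab_frame("top");S=grab_frame("scene")
np.save("T.npy",T,allow_pickle=True);np.save("S.npy",S,allow_pickle=True)
def crop(f,x0,x1,y0,y1,k): return cv2.resize(f["frame"][y0:y1,x0:x1,::-1],None,fx=k,fy=k,interpolation=cv2.INTER_CUBIC)
cv2.imwrite("pics/b_jarT.png",np.hstack([crop(T,330,400,150,250,4),crop(S,290,400,140,240,4)]))
cv2.imwrite("pics/b_rackT.png",crop(T,150,230,100,230,4))
cv2.imwrite("pics/b_rackS.png",crop(S,110,240,170,290,5))
g=cv2.cvtColor(T["frame"],cv2.COLOR_RGB2HSV)
m=((g[...,2]<45)).astype(np.uint8)
n,l,st,c=cv2.connectedComponentsWithStats(m)
for i in range(1,n):
    if st[i,4]>60 and 330<c[i][0]<400 and 140<c[i][1]<250: print(st[i],c[i],onz(T,*c[i],.044))
E
```

```text
[343 154  23  24 422] [353.89810427 165.63981043] [ 0.57604559 -0.23216736  0.044     ]
[368 219  17  18 240] [375.85833333 227.1875    ] [ 0.43367983 -0.2860872   0.044     ]
```

View pics/b_jarT.png

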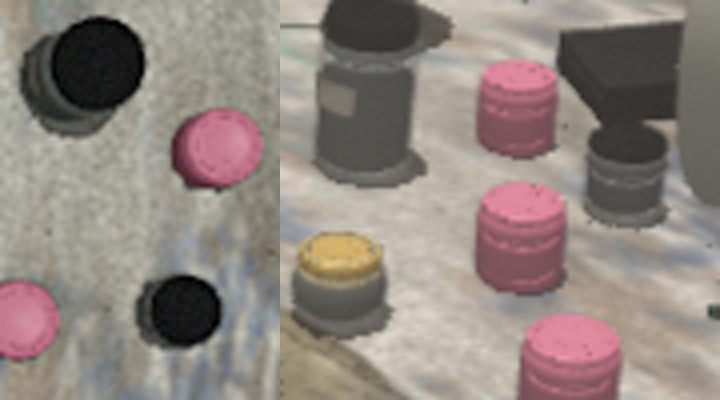

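View pics/b_rackT.png

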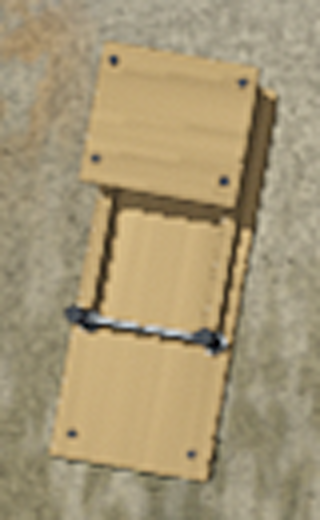

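View pics/b_rackS.png

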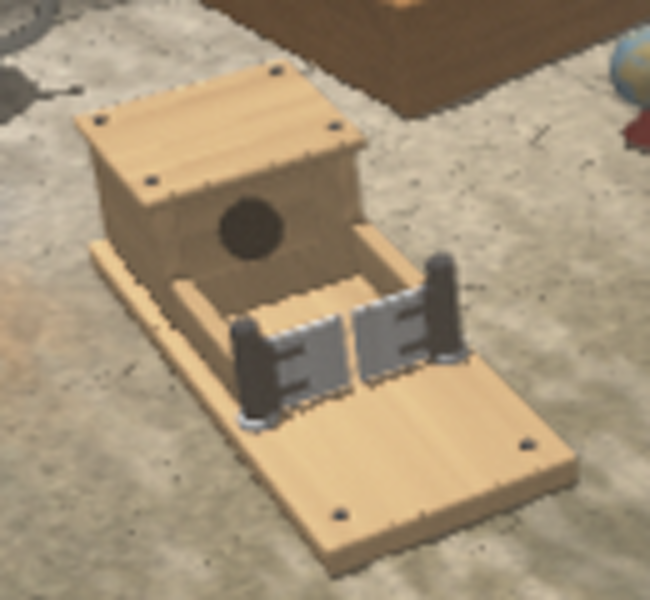

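Run:
```python
from h import *
T=np.load("T.npy",allow_pickle=True).item();S=np.load("S.npy",allow_pickle=True).item()
# wood mask
g=cv2.cvtColor(T["frame"],cv2.COLOR_RGB2HSV).astype(int)
m=((g[...,1]>95)&(g[...,2]>110)&(g[...,0]>8)&(g[...,0]<25)).astype(np.uint8)
roi=np.zeros_like(m);roi[100:230,150:230]=1;m*=roi
n,l,st,c=cv2.connectedComponentsWithStats(m)
for i in range(1,n):
    if st[i,4]>100:
        ys,xs=np.nonzero(l==i);b=cv2.minAreaRect(np.stack([xs,ys],1).astype(np.float32));print(st[i],b,cv2.boxPoints(b).tolist())
cT=lambda u,v,z:onz(T,150+(u+.5)/4-.5,100+(v+.5)/4-.5,z)
cS=lambda u,v,z:onz(S,110+(u+.5)/5-.5,170+(v+.5)/5-.5,z)
P={}
for nm,f,z,pts in [("sillT",cT,.012,[(51,457),(210,480)]),("roofT",cT,.07,[(79,181),(232,208),(108,42),(260,68)]),("postT",cT,.054,[(73,314),(206,340)]),
  ("sillS",cS,.012,[(333,553),(580,455)]),("postbaseS",cS,.012,[(258,418),(445,355)]),("roofS",cS,.07,[(150,205),(368,148),(75,118),(280,62)])]:
    q=np.array([f(*p,z) for p in pts]);print(nm,q[:,:2].round(4).tolist(),"mid",q[:2,:2].mean(0).round(4),"w",np.linalg.norm(q[0]-q[1]).round(4), "perp yaw", np.degrees(np.arctan2(*(q[0]-q[1])[[1,0]]))-90)
# jar
gs=cv2.cvtColor(S["frame"],cv2.COLOR_RGB2HSV)
print("jarS base centre guess", onz(S,290+110/110*0+ (627-280)/4,140+208/4,0))
rT=ray(T,375.86,227.19); rS=ray(S,290+(627-280)/4-.4,140+142/4-.4)
print("lid tri",tri(rT,rS))
for n,u,v,z in [("pink1",385,186,.044),("pink2",334,230,.044),("pot",293,213,.04),("globe",278,144,.05)]: print(n,onz(T,u,v,z))
```

```text
[ 170  111   49   41 1275] ((194.34800720214844, 131.33599853515625), (43.916378021240234, 35.77709197998047), 10.30484676361084) [[169.54400634765625, 145.0080108642578], [175.94400024414062, 109.80799102783203], [219.15200805664062, 117.66398620605469], [212.75201416015625, 152.864013671875]]
[175 152  34  31 556] ((191.54055786132812, 166.25674438476562), (29.75621795654297, 29.263019561767578), 9.462322235107422) [[174.45947265625, 178.24322509765625], [179.27029418945312, 149.37835693359375], [208.62164306640625, 154.270263671875], [203.81082153320312, 183.1351318359375]]
[ 162  181   46   40 1053] ((184.57293701171875, 200.19158935546875), (40.29121398925781, 33.576011657714844), 10.124671936035156) [[161.7898712158203, 213.1767578125], [167.6922149658203, 180.12359619140625], [207.3560028076172, 187.2064208984375], [201.4536590576172, 220.25958251953125]]
sillT [[0.4527, 0.2171], [0.4414, 0.1223]] mid [0.4471 0.1697] w 0.0955 perp yaw -6.828752150072063
roofT [[0.6081, 0.1921], [0.5952, 0.1055], [0.6878, 0.1784], [0.6754, 0.0921]] mid [0.6017 0.1488] w 0.0876 perp yaw -8.49046931007318
postT [[0.5343, 0.1968], [0.5214, 0.1205]] mid [0.5279 0.1586] w 0.0774 perp yaw -9.605554458244015
sillS [[0.4496, 0.2185], [0.4378, 0.1249]] mid [0.4437 0.1717] w 0.0943 perp yaw -7.194502922595461
postbaseS [[0.5346, 0.1967], [0.5226, 0.1242]] mid [0.5286 0.1605] w 0.0735 perp yaw -9.418116949764325
roofS [[0.6031, 0.1932], [0.5849, 0.111], [0.6836, 0.1819], [0.6704, 0.098]] mid [0.594  0.1521] w 0.0842 perp yaw -12.444419039428695
jarS base centre guess [ 0.42903445 -0.28791433  0.        ]
lid tri (array([ 0.43371711, -0.28684633,  0.04079846]), np.float64(0.00015613012848776056))
pink1 [ 0.5302928  -0.30592228  0.044     ]
pink2 [ 0.42477264 -0.18858719  0.044     ]
pot [ 0.4619511  -0.09263483  0.04      ]
globe [ 0.62076448 -0.05355201  0.05      ]
```

Jar and rack agree across views: the lid triangulates to z 0.041, and sill front to roof edge measures 156 mm against 157 given. Next I'll refine the jar position from above with the wrist camera.

```bash
cat >> h.py <<'E'
YAW=np.radians(-8.1); ORG=np.array([.529,.1582])
def q(a): return [0,float(np.cos(a/2)),float(np.sin(a/2)),0]
def rk(x,y,z,o=None,yaw=None):
    o=ORG if o is None else o; yaw=YAW if yaw is None else yaw
    c,s=np.cos(yaw),np.sin(yaw); return [o[0]+c*x-s*y,o[1]+s*x+c*y,z]
def st(): print("t",round(monitor.current_time(),2),"p",np.round(monitor.current_ee_pos(),4),"F",np.round(monitor.current_ft_force(),2),"open",round(monitor.current_opening(),4))
E
python3 - <<'E'
from h import *
Q=q(YAW)
for p in [(.4337,-.2865,.17),(.4337,-.2865,.01),rk(-45,0,0.2) if 0 else rk(-.045,0,.03),rk(.06,0,.03)]: print(arm.solve_ik(p,Q))
arm.goto([.40,-.2865,.16],Q); st()
f=grab_frame("wrist");np.save("W1.npy",f,allow_pickle=True);cv2.imwrite("pics/c_w1.png",f["frame"][:,:,::-1])
print(proj(f,[.4337,-.2865,.044],True),proj(f,[.4337,-.2865,0],True))
E
```

```text
[-6.06683290e-01  3.55491784e-01  1.90796986e+00 -4.44089210e-16
  8.78131014e-01  1.10548471e+00]
[-6.06683290e-01  6.35232331e-01  1.96044099e+00 -4.44089210e-16
  5.45919330e-01  1.10548471e+00]
[ 3.04158934e-01  5.90050129e-01  1.97762832e+00 -4.44089210e-16
  5.73914209e-01  2.01632693e+00]
[ 2.29605098e-01  6.77359957e-01  1.76181010e+00 -4.44089210e-16
  7.02422596e-01  1.94177309e+00]
t 1.7 p [ 0.4002 -0.2873  0.1603] F [-0.49 -0.26  0.24] open 0.0852
[274.21145868 165.48279027] [275.15484579 157.78217118]
```

View pics/c_w1.png

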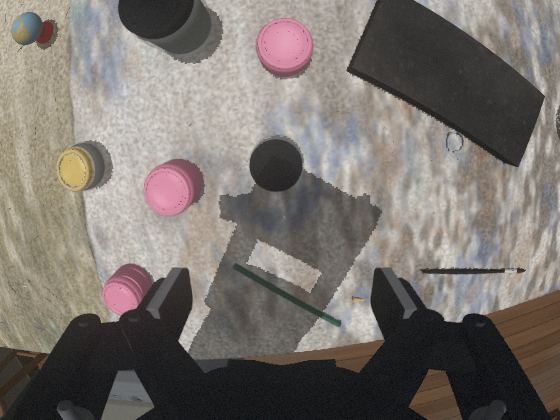

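The small black-lidded jar appears at about (276,164) and the projection predicted (274,165). The nearest other objects, the pink jars at (172,188) and (285,47), are clear of the fingers. I'll compute the lid centre and grasp.

Run:
```python
from h import *
f=np.load("W1.npy",allow_pickle=True).item()
g=f["frame"][125:200,240:315].max(2)
m=(g<52).astype(np.uint8);n,l,s,c=cv2.connectedComponentsWithStats(m);i=1+np.argmax(s[1:,4])
cn=max(cv2.findContours((l==i).astype(np.uint8),0,2)[0],key=cv2.contourArea);(u,v),r=cv2.minEnclosingCircle(cn)
print(s[i],c[i]+[240,125],u+240,v+125,r)
p=onz(f,c[i][0]+240,c[i][1]+125,.044,True);p2=onz(f,u+240,v+125,.044,True);print(p,p2)
P=(p+p2)/2; assert np.hypot(P[0]-.4337,P[1]+.2865)<.006
P=(P[:2]+[.4337,-.2868])/2
print(P)
Q=q(YAW)
arm.goto([P[0],P[1],.09],Q); arm.move_l([P[0],P[1],.008],v=.1); st()
eoat.gripper_to(.040); st()
```

```text
[  14   31   48   35 1063] [277.96048918 174.79962371] 277.8875427246094 173.10207748413086 23.90451431274414
[ 0.42565197 -0.2883956   0.044     ] [ 0.42705401 -0.28853881  0.044     ]Traceback (most recent call last):
  File "<stdin>", line 8, in <module>
AssertionError
```

Run:
```python
from h import *
f=np.load("W1.npy",allow_pickle=True).item()
g=f["frame"][115:210,225:330].max(2)
m=cv2.morphologyEx((g<72).astype(np.uint8),cv2.MORPH_OPEN,np.ones((9,9)))
m[80:]=0
h=cv2.HoughCircles(cv2.GaussianBlur(g,(3,3),0),cv2.HOUGH_GRADIENT,1.5,50,param1=100,param2=15,minRadius=22,maxRadius=30);print(h)
n,l,s,c=cv2.connectedComponentsWithStats(m);print(s,c)
P0=onz(f,276,164.5,.044,True);print(P0)
u,v,r=h[0,0];P=onz(f,u+225,v+115,.044,True);print(P,u+225,v+115)
```

```text
[[[50.25 50.25 25.75]]]
[[   0    0  105   95 7826]
 [  25   25   52   51 2149]] [[52.39049323 46.0951955 ]
 [50.57794323 50.29502094]]
[ 0.43429214 -0.28804693  0.044     ]
[ 0.43376918 -0.28735829  0.044     ] 275.25 165.25
```

Run:
```python
from h import *
Q=q(YAW);P=[.4338,-.2873]
arm.goto([P[0],P[1],.09],Q); arm.move_l([P[0],P[1],.008],v=.1); st()
eoat.gripper_to(.040); st()
f=grab_frame("wrist");cv2.imwrite("pics/d_grip.png",f["frame"][:,:,::-1])
```

```text
t 3.12 p [ 0.4341 -0.2875  0.0085] F [-0.35  0.23 -0.13] open 0.0852
t 3.58 p [ 0.4341 -0.2873  0.0087] F [-0.5   1.07  7.39] open 0.0445
```

View pics/d_grip.png

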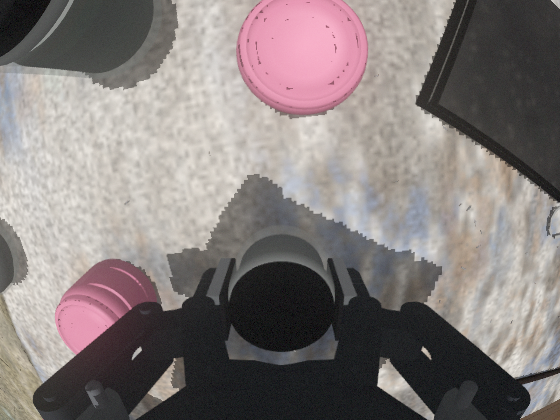

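Run:
```python
from h import *
Q=q(YAW)
arm.move_l([.4341,-.2873,.16],v=.15); st()
arm.goto(rk(-.06,0,.16),Q); st()
f=grab_frame("wrist");np.save("W2.npy",f,allow_pickle=True);cv2.imwrite("pics/e_rack.png",f["frame"][:,:,::-1])
for n,p in dict(postL=rk(0,.038,.054),postR=rk(0,-.038,.054),roofFL=rk(.074,.044,.07),roofFR=rk(.074,-.044,.07),floorFL=rk(-.083,.048,.012)).items(): print(n,proj(f,p,True).round(1))
```

```text
t 4.8 p [ 0.4335 -0.2869  0.1592] F [-0.5   0.72 -1.42] open 0.0438
t 6.47 p [0.4699 0.166  0.1599] F [-0.39 -0.25 -0.59] open 0.0437
postL [230.7 134.1]
postR [329.7 134. ]
roofFL [218.2  35.6]
roofFR [341.9  35.4]
floorFL [230.2 218.8]
```

View pics/e_rack.png

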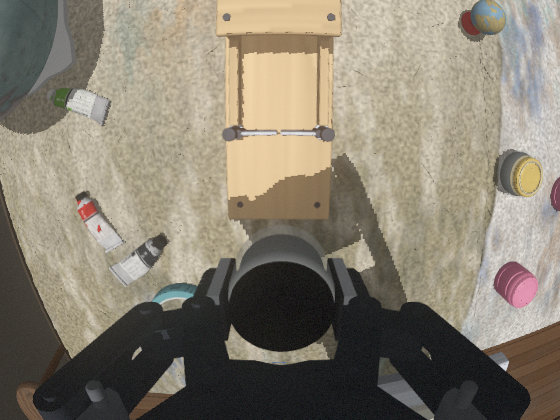

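The rack shows up as predicted: posts at (229,134)/(328,134), roof corners at (217,35)/(341,36), all about 1 px left of the projection. I'll shift the rack origin by 1 mm and stand the jar on the sill.

```bash
sed -i 's/ORG=np.array(\[.529,.1582\])/ORG=np.array([.5291,.1592])/' h.py
python3 - <<'E'
from h import *
Q=q(YAW)
arm.move_l(rk(-.045,0,.06),Q,v=.12); arm.move_l(rk(-.045,0,.025),v=.06); arm.hold(.2); st()
f0=monitor.current_ft_force()[2]; z=.025
while z>.0175:
    z-=.0007; arm.move_l(rk(-.045,0,z),v=.02); arm.hold(.05)
    F=monitor.current_ft_force()[2]-f0
    if F>2.5: break
print(z,F); st()
f=grab_frame("scene");cv2.imwrite("pics/f_sill.png",cv2.resize(f["frame"][150:310,80:280,::-1],None,fx=3,fy=3))
E
```

```text
t 8.44 p [0.4848 0.1656 0.0253] F [ 0.13 -0.4  -0.79] open 0.0442
0.020100000000000007 9.970540343328405
t 10.54 p [0.4846 0.1655 0.0207] F [-2.48 -0.62  9.18] open 0.0439
```

View pics/f_sill.png

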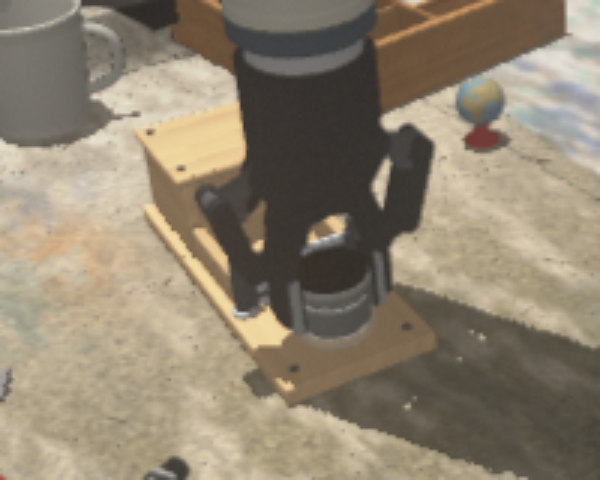

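The jar stands on the sill, with contact at TCP z 0.0205 as expected. Now release, rise, and look.

Run:
```python
from h import *
Q=q(YAW)
arm.move_l(rk(-.045,0,.0212),v=.02)
eoat.gripper_to(.075); st()
arm.move_l(rk(-.045,0,.10),v=.15)
arm.move_l(rk(-.11,0,.13),v=.2)
eoat.gripper_to(.014); st()
f=grab_frame("wrist");np.save("W3.npy",f,allow_pickle=True);cv2.imwrite("pics/g_jar.png",f["frame"][:,:,::-1])
print([proj(f,p,True).round(1).tolist() for p in (rk(-.045,0,.056),rk(0,.038,.054),rk(0,-.038,.054))])
g=f["frame"].max(2);h=cv2.HoughCircles(cv2.GaussianBlur(g,(3,3),0)[100:300,200:360],cv2.HOUGH_GRADIENT,1.5,50,param1=100,param2=15,minRadius=24,maxRadius=40);print(h+[200,100,0])
```

```text
t 11.25 p [0.4846 0.1655 0.0212] F [-0.28  0.09  0.12] open 0.0753
t 13.03 p [0.4203 0.1746 0.1299] F [ 0.01 -0.89 -0.08] open 0.0141
[[281.0, 128.8], [224.0, 63.9], [338.1, 63.9]]
[[[280.25       129.25        31.64999962]
  [224.75       265.75        25.64999962]
  [245.75       174.25        25.95000076]
  [266.75       294.25        37.5       ]
  [289.25       207.25        27.14999962]
  [328.25       267.25        28.64999962]]]
```

View pics/g_jar.png

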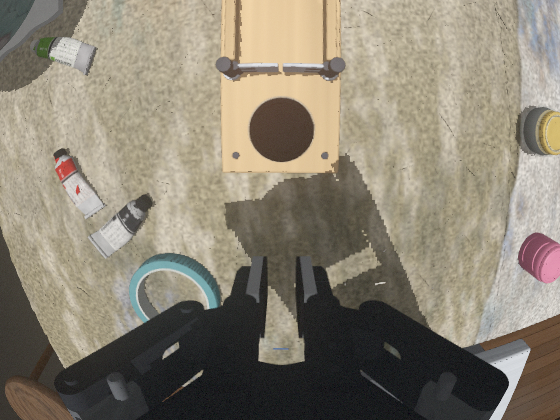

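The jar's lid sits at (281,129), exactly as predicted for the sill point, and it is centred between the posts at (224,65)/(337,65). The fingers form a 14 mm cradle. Next is the force-watched push.

```bash
cat >> h.py <<'E'
def fx(f0=np.zeros(3),n=3):
    F=np.mean([monitor.current_ft_force() for _ in range(n)],0)-f0
    c,s=np.cos(YAW),np.sin(YAW); return np.array([F[0]*c+F[1]*s,-F[0]*s+F[1]*c,F[2]])
E
python3 - <<'E'
from h import *
Q=q(YAW);Z=.025
arm.move_l(rk(-.115,0,.06),Q,v=.2);arm.move_l(rk(-.115,0,Z),v=.1);arm.move_l(rk(-.088,0,Z),v=.08);arm.hold(.3)
f0=np.mean([monitor.current_ft_force() for _ in range(5)],0);np.save("f0.npy",f0);st()
x=-.088;log=[]
while x<-.020:
    x+=.002; arm.move_l(rk(x,0,Z),v=.04); F=fx(f0); log.append((round(x*1000),F.round(1).tolist()))
    if -F[0]>9 or abs(F[1])>8: print("STOP");break
print(*log,sep="\n");st()
f=grab_frame("scene");cv2.imwrite("pics/h_push.png",cv2.resize(f["frame"][150:310,80:280,::-1],None,fx=3,fy=3))
f=grab_frame("wrist");cv2.imwrite("pics/h_pushw.png",f["frame"][:,:,::-1])
E
```

```text
t 14.88 p [0.4416 0.1716 0.0249] F [ 0.1   0.22 -0.19] open 0.0142
(-86, [0.2, 0.3, 0.9])
(-84, [-0.5, 0.7, 0.2])
(-82, [0.3, -0.4, -0.9])
(-80, [-0.6, -0.7, -0.7])
(-78, [-0.0, -0.3, 0.1])
(-76, [-0.3, -0.9, 0.3])
(-74, [-0.2, -0.4, -0.2])
(-72, [0.4, -0.4, 0.4])
(-70, [-0.5, 0.8, 0.6])
(-68, [-0.3, -0.4, 0.8])
(-66, [0.2, -0.5, 0.1])
(-64, [0.3, 0.1, -0.7])
(-62, [-0.1, -0.1, -0.0])
(-60, [0.5, -0.2, 1.0])
(-58, [0.6, -0.5, 0.6])
(-56, [-1.2, 0.0, 0.1])
(-54, [-1.4, -0.8, 0.6])
(-52, [-2.6, 0.3, 0.2])
(-50, [-1.8, -0.1, -0.4])
(-48, [-2.9, 0.2, -0.5])
(-46, [-2.1, -0.4, -0.1])
(-44, [-3.4, -0.1, 0.6])
(-42, [-2.5, -0.4, 0.0])
(-40, [-2.8, -0.1, -0.7])
(-38, [-3.1, -0.6, 0.3])
(-36, [-3.3, -0.1, -0.4])
(-34, [-3.7, 0.2, 0.2])
(-32, [-2.9, 0.5, 0.1])
(-30, [-3.7, -0.4, -0.6])
(-28, [-3.3, -1.0, 0.1])
(-26, [-3.9, 0.2, 0.5])
(-24, [-3.2, -0.7, -0.3])
(-22, [-3.4, -0.1, -0.6])
(-20, [-3.4, -0.6, -0.9])
t 23.38 p [0.5095 0.162  0.025 ] F [-3.4   0.11 -1.08] open 0.014
```

View pics/h_push.png

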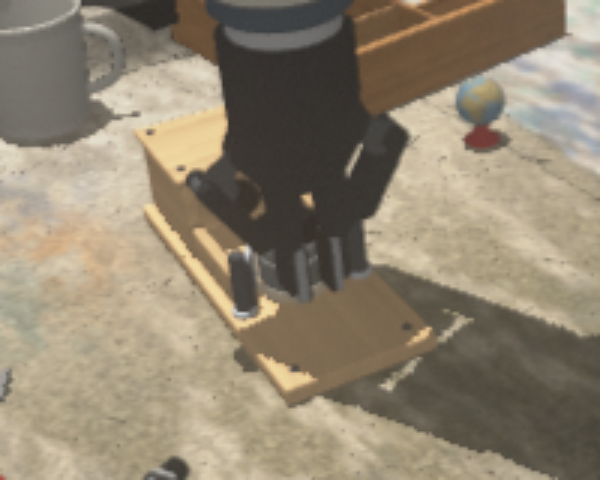

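View pics/h_pushw.png

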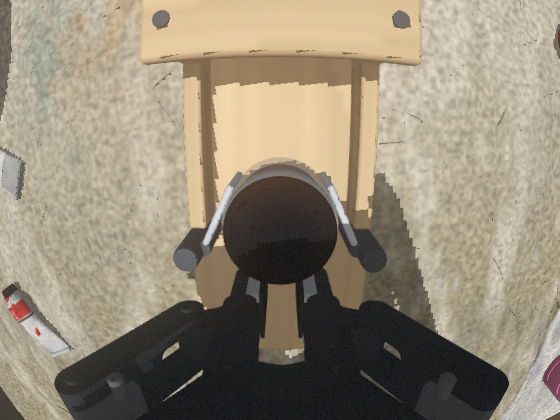

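The jar is centred between the opening leaves (lid at (280,230) in the wrist view) and force is steady at about 3.4 N. I'll keep going and feel for the buffer.

Run:
```python
from h import *
Q=q(YAW);Z=.025;f0=np.load("f0.npy")
x=-.020;log=[];hit=False
while x<.068:
    d=.003 if x<.0235 else .0008
    x+=d; arm.move_l(rk(x,0,Z),v=.04); F=fx(f0,4); log.append((round(x*1000,1),F.round(1).tolist()))
    if x<.028 and (-F[0]>8.5) or abs(F[1])>6 or abs(F[2])>8: print("STOP");break
    if x>=.028 and -F[0]>9: hit=True;break
print(*log,sep="\n")
if hit:
    for i in range(5):
        arm.hold(.12);print(fx(f0).round(1))
print(x,hit);st()
f=grab_frame("wrist");cv2.imwrite("pics/i_pushw.png",f["frame"][:,:,::-1])
```

```text
(-17.0, [-2.7, -0.9, -1.2])
(-14.0, [-1.2, -1.1, -0.2])
(-11.0, [-1.2, -0.1, -0.2])
(-8.0, [-1.7, -0.6, -0.1])
(-5.0, [-1.2, -0.3, 0.5])
(-2.0, [-0.6, -0.5, 0.3])
(1.0, [-0.7, 0.1, -0.3])
(4.0, [-1.3, -1.1, 0.6])
(7.0, [-0.9, -0.2, 0.6])
(10.0, [-4.1, -0.0, 1.3])
(13.0, [-5.2, -0.8, -0.2])
(16.0, [-4.1, -0.8, -1.1])
(19.0, [-3.1, -0.9, -1.2])
(22.0, [-2.7, 0.2, -0.6])
(25.0, [-1.4, -0.4, 0.2])
(25.8, [-1.4, -0.5, 1.1])
(26.6, [-2.5, 0.8, 1.3])
(27.4, [-2.8, -0.5, 0.1])
(28.2, [-2.8, -0.2, 0.1])
(29.0, [-3.7, 0.1, 0.4])
(29.8, [-2.6, -0.5, -0.3])
(30.6, [-2.1, -0.2, 0.0])
(31.4, [-2.6, -0.6, -1.0])
(32.2, [-2.6, -0.7, 0.6])
(33.0, [-2.8, 0.4, -0.8])
(33.8, [-2.6, -0.6, 0.4])
(34.6, [-3.4, -0.1, 1.1])
(35.4, [-5.2, -0.2, 1.0])
(36.2, [-6.7, -0.1, 3.2])
(37.0, [-8.0, -0.3, 4.3])
(37.8, [-10.0, -0.4, 4.4])
[-9.3  0.8  5. ]
[-8.5 -0.9  5.2]
[-9.6  0.5  3.8]
[-9.6 -0.1  3.8]
[-8.8 -0.2  4.6]
0.0378 True
t 31.81 p [0.5645 0.1538 0.0248] F [-8.66  1.26  4.43] open 0.014
```

View pics/i_pushw.png

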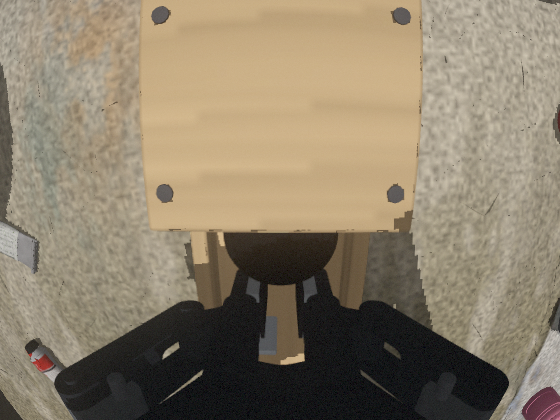

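The buffer is felt from TCP x of about 34.6 mm, after a 2.6 N drag plateau, so the force on the jar itself is only about 6.5–7 N. I'll press 1 mm further to be clearly above 5 N, hold, back off gently, and lift.

Run:
```python
from h import *
Z=.025;f0=np.load("f0.npy")
arm.move_l(rk(.0388,0,Z),v=.01)
for i in range(6): arm.hold(.1);print(fx(f0,4).round(1))
for x in (.0375,.036,.0345,.033,.0315,.030):
    arm.move_l(rk(x,0,Z),v=.02);print(x,fx(f0,4).round(1))
for z in (.03,.04,.05,.06): arm.move_l(rk(.030,0,z),v=.05);print(z,fx(f0,4).round(1))
arm.move_l(rk(.030,0,.11),v=.15);arm.move_l(rk(-.06,0,.15),v=.25);st()
f=grab_frame("wrist");np.save("W4.npy",f,allow_pickle=True);cv2.imwrite("pics/j_w.png",f["frame"][:,:,::-1])
```

```text
[-10.5   0.7   4.2]
[-8.6  0.3  4.7]
[-9.5 -0.4  5.1]
[-11.1   1.3   5.2]
[-9.9  0.6  4.9]
[-11.    0.6   4.3]
0.0375 [-7.8  0.8  1.3]
0.036 [-4.2  2.7 -0.9]
0.0345 [-0.5  3.6 -2.6]
0.033 [ 2.3  5.2 -1.7]
0.0315 [ 4.   5.4 -1.6]
0.03 [ 5.1  5.7 -4.3]
0.03 [ 5.1  6.3 -3. ]
0.04 [1.5 3.9 1.8]
0.05 [-0.3 -0.4  0.8]
0.06 [-0.2 -1.1 -0.3]
t 36.53 p [0.4695 0.1678 0.1496] F [-0.11 -0.08  0.28] open 0.0141
```

View pics/j_w.png

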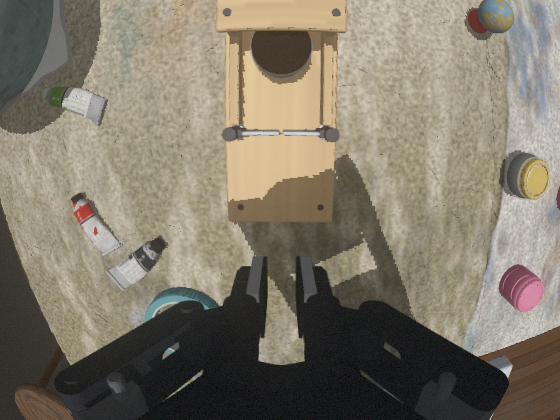

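The leaves are shut (straight line at row 133) and the jar stands in the lane, its rear edge at (281,77). The leaf drag made the press force ambiguous. With the leaves shut, there's clear space between them and the jar to lower the fingers from above and re-press without drag, so I'll check that geometry first.

Run:
```python
from h import *
f=np.load("W4.npy",allow_pickle=True).item()
c,s=np.cos(YAW),np.sin(YAW)
for u,v,z in [(281,77,.056),(281,80,.045),(229,134,.054),(332,134,.054),(281,31,.07)]:
    p=onz(f,u,v,z,True);d=p[:2]-ORG;print(u,v,np.round([d[0]*c+d[1]*s,-d[0]*s+d[1]*c],4))
cv2.imwrite("pics/k.png",cv2.resize(f["frame"][20:150,210:350,::-1],None,fx=4,fy=4,interpolation=cv2.INTER_CUBIC))
```

```text
281 77 [0.0415 0.0002]
281 80 [0.0404 0.0002]
229 134 [0.0001 0.0385]
332 134 [ 0.0002 -0.0374]
281 31 [0.0727 0.0002]
```

View pics/k.png

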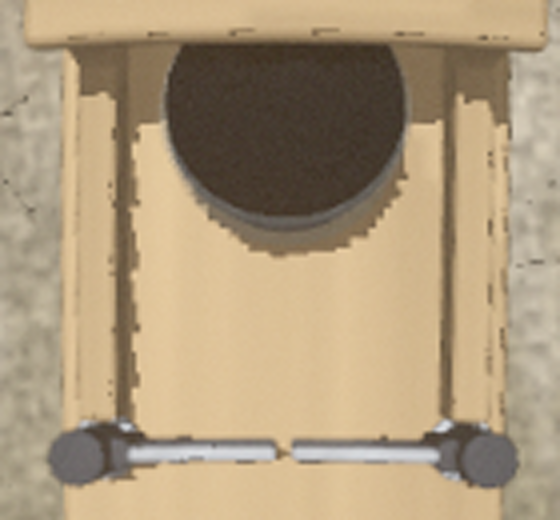

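Posts and roof edge re-measure to within 1.5 mm of nominal, and the jar's rear edge is at x≈41 mm. There is room for the 22 mm wide fingers at x 11–33, so I'll do the clean press.

Run:
```python
from h import *
Q=q(YAW);Z=.027
arm.move_l(rk(.0215,0,.11),Q,v=.25);arm.move_l(rk(.0215,0,.07),v=.1);arm.hold(.15)
f0=np.mean([monitor.current_ft_force() for _ in range(5)],0)
ok=True
for z in (.06,.05,.042,.034,Z):
    arm.move_l(rk(.0215,0,z),v=.06);F=fx(f0);print(z,F.round(1))
    if np.abs(F).max()>5: ok=False;print("touch");break
if not ok: arm.move_l(rk(.0215,0,.11),v=.1);raise SystemExit
x=.0215
while x<.044:
    x+=.001; arm.move_l(rk(x,0,Z),v=.03); F=fx(f0,4); print(round(x*1e3,1),F.round(1))
    if -F[0]>8.5: break
for i in range(5): arm.hold(.1);print(fx(f0,4).round(1))
for k in range(4): arm.move_l(rk(x-.001*(k+1),0,Z),v=.02)
arm.move_l(rk(.0235,0,Z),v=.04);print(fx(f0,4).round(1))
arm.move_l(rk(.0235,0,.07),v=.06);arm.move_l(rk(.02,0,.11),v=.15);arm.move_l(rk(-.06,0,.15),v=.25);st()
f=grab_frame("wrist");np.save("W5.npy",f,allow_pickle=True);cv2.imwrite("pics/l.png",cv2.resize(f["frame"][20:150,210:350,::-1],None,fx=4,fy=4,interpolation=cv2.INTER_CUBIC))
```

```text
0.06 [-0.1  1.8  1. ]
0.05 [-1.1  0.4 -0.1]
0.042 [-1.   1.6  0.3]
0.034 [-0.5  0.9  0.3]
0.027 [-1.4  0.3  0.7]
22.5 [-1.3  0.5  0.1]
23.5 [-0.6  1.3  0.2]
24.5 [-1.   0.8 -0.3]
25.5 [-0.9  0.4  0.3]
26.5 [-1.   0.9  0.5]
27.5 [-0.9  0.2  0.1]
28.5 [-1.1  0.3  0.2]
29.5 [-1.3  0.5  0.6]
30.5 [-1.3  1.2 -0. ]
31.5 [-0.6  0.1 -0.2]
32.5 [-1.9  1.9 -0.6]
33.5 [-1.3  0.9  0.5]
34.5 [-2.2  0.2  1.4]
35.5 [-4.1  0.5  1.9]
36.5 [-6.   0.6  3.8]
37.5 [-8.4  1.   3.9]
38.5 [-10.    0.    5.8]
[-10.1   1.    6. ]
[-10.3   0.8   6.2]
[-9.4  1.2  7. ]
[-10.    0.2   6.7]
[-10.5   1.    6.1]
[-0.4  1.  -0. ]
t 47.23 p [0.4694 0.1678 0.1497] F [ 0.38  0.19 -0.68] open 0.0137
```

View pics/l.png

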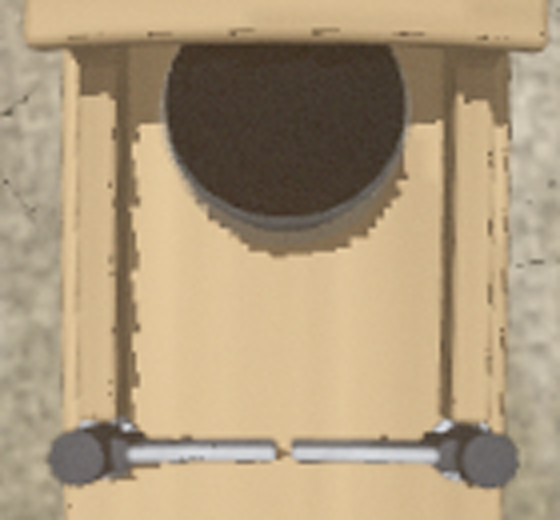

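The clean press gave about 9 N net for 0.5 s. Leaves are shut and the jar is unmoved. One last check of the bystanders, then hand in.

Run:
```python
from h import *
arm.move_l(rk(-.09,0,.2),v=.3)
T0=np.load("T.npy",allow_pickle=True).item();S0=np.load("S.npy",allow_pickle=True).item()
T=grab_frame("top");S=grab_frame("scene")
for n,(x0,x1,y0,y1) in dict(globe=(265,292,130,158),pot=(280,308,200,226),pig=(332,372,148,188),pink1=(370,400,172,202),pink2=(320,348,216,244)).items():
    print(n,np.abs(T["frame"][y0:y1,x0:x1].astype(int)-T0["frame"][y0:y1,x0:x1]).mean().round(1))
cv2.imwrite("pics/m.png",cv2.resize(S["frame"][130:270,100:380,::-1],None,fx=2.8,fy=2.8))
st(); ticket.close_job()
```

```text
globe 4.8
pot 4.7
pig 4.6
pink1 4.8
pink2 4.9
t 47.73 p [0.4405 0.1717 0.1992] F [-0.55 -0.39 -1.04] open 0.014
the job is handed in; nothing more can be done
```

View pics/m.png

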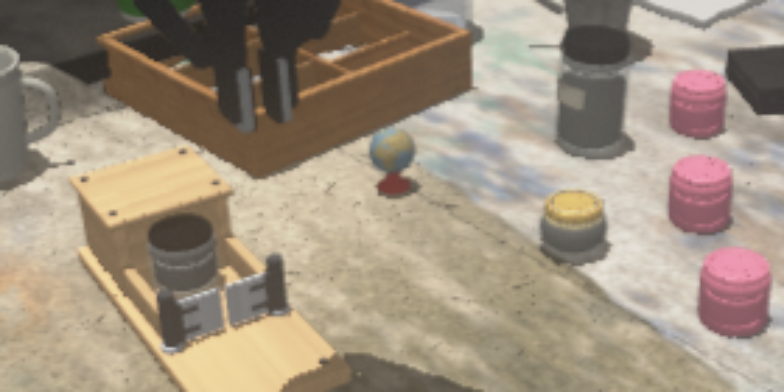

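I stood the black-lidded ink jar on the sill and pushed it along the floor through both leaves with the near-shut fingers. I pressed it against the buffer twice and handed the job in at about 48 s, with no verdict reported.

- **Presses:** The first press read about 10 N in total, but leaf drag of about 2.6 N made the share on the jar uncertain. I therefore lowered the fingers behind the jar with the leaves already shut and pressed again without drag. That gave about 9 N net, held for 0.5 s, and the highest reading in either press was about 11 N, below the 20 N limit.
- **Final pictures:** The jar stands upright in the lane, with both leaves shut in line and the gripper clear. The globe, ink pot, pigment jar and the two pink jars I compared look the same as in the first top view, within image noise.
- **Disagreements:** The camera puts the jar's centre at about x 64–65 mm, while the contact feel suggests about 66.5 mm. That is about the 2 mm calibration limit. The tool also read 4–7 N upward while pressing, and this fell away when I backed off.

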